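# Push the spoiled culture tube through the sprung flap of the discard box

### The arm

A 6-joint arm with a two-finger parallel gripper is mounted at the origin on a cart in front of the work surface, level with it; the furniture and walls round the work are solid. World frame = base frame: x ahead of the robot, y to its left, z up, the work surface at z = 0. Lengths are in m, angles in rad, forces in N, time in s.
With the tool pointing down it reaches from about 0.425 to 0.95 m from the base axis. Payload 3.5 kg.
Tool frame: the origin (TCP) lies at the very end of the fingers, on their centre line; the grasp point (between the pads) lies ctrl.tcp_to_grasp behind it (ctrl.tcp_to_grasp is the distance from the TCP to the grasp point, in m); z points along the fingers, y is the line along which they close (so a half turn about z gives the same grasp; the last joint's range is limited). The gripper opens to 85 mm and grips with 20 to 120 N. Pads are 22 mm wide; open, the fingers measure 114 mm over their backs; the gripper's body (76 mm by 85 mm) begins 54 mm behind the grasp point. The pads swing forward as they close: fully open they stand 13 mm farther back than shut.
Start: joints at [1.185, 0.286, 1.577, -0, 1.279, -0.15], TCP at [0.158, 0.656, 0.231] pointing down, gripper open.
Joint ranges: [-2.77, 2.77], [-0.9, 2.22], [0.21, 2.48], [-1.53, 4.67], [0.24, 2.81], [-2.84, 2.84]. Speed limits (rad/s): [2.79, 2.79, 3.14, 3.14, 3.14, 3.14].

### API

Orientations are given as a unit quaternion [x, y, z, w].
In Python, from plant import ctrl gives the robot as it stands.
- The arm moves only by the shell command python3 -m inch 'ROWS' [FORCE]. ROWS is JSON, a list of rows, each an object with "slide": the shift along the tool's x, y, z in cm, a list of three; "turn": the turn about the tool's z in rad; "grip": the finger opening in cm, from 0 to 8.54. A call has 1 to 20 rows; each row is the pose to reach, as a shift and turn from the pose commanded when the call began, along the tool's axes at that moment; what a row does not reach only later rows make up. A row lasts 1/10 s, in which the tool goes at most 50 mm and 8.59 degrees, less where a joint would pass 70% of its speed; a pose out of reach is approached as far as the arm can. A call with a gripper value outside its range is refused whole. The fingers move at their own pace and stop on an object; FORCE is the grip in N (left out, the last holds). Time passes only in rows, so rows that repeat a pose let the fingers close. It gives the time, the measured TCP pose, the force, the opening and the grip force at its end, in the units of the state.
- ctrl.get_state(): the state, without advancing time (a new reading comes with each control period).
- ctrl.read_camera(name): name is "scene" or "top" or "wrist"; returns (picture, depth): 480x640x3 uint8, red, green, blue; 480x640 float32, m along the optical axis (not along the pixel's ray), 0 where there is no reading.
- ctrl.camera_info(name): a dict with "K" (3x3 intrinsics, pixels), "D" ([k1, k2, p1, p2, k3] as OpenCV has them; the pictures are not rectified), "camera_from_world" (4x4, takes a point from world to camera coordinates); the wrist camera has in their place "T_tool_cam" (4x4, takes a point from camera to tool coordinates, whose origin is the TCP and whose axes are the flange's). Camera axes: x right, y down, z forward; pixel columns grow to the right and rows downward; lengths in m; the calibration is good to about 2 mm. A picture is of the moment at which its call begins: read the wrist's pose just before it. camera_info takes no time and is no camera call.
- ctrl.sign_off(): hands the job in; it is judged then, once.
The state is a dict: "time": time; "qpos": joint angles; "dq": joint speeds; "joint_efforts": joint torques, N m; "eef_pos": TCP position; "tcp_rot": TCP orientation; "contact_force": force on the tool from outside, world axes, zero at the start; "wrist_torque": the same for the moment, N m; "opening": opening from 0.0 (shut) to 1.0 (fully open); "finger_force": force on a finger pad.
Only numpy, scipy, OpenCV 4.12 (cv2) and the standard library are available. Lean on these libraries where they do the work, as an engineer would, in place of code of your own. Each camera call takes 0.05 s, during which the arm holds its last target. There are 200 camera calls.

### The job

One of the two loose culture tubes in front of the heap has spoiled: its contents are yellow-brown and it has no green band. Push that tube down through the yellow spring flap in the top of the pale discard box, part the fingers just enough to let go, and draw straight back up so that it lies inside the box with the flap swung shut behind it. Leave the good tube with the green band where it lies.

Things in the scene. Friction and masses are not known exactly. Their poses are not given: they have to be found in the camera images.
- spoiled_tube_center (a point): Centre of the spoiled culture tube: rigid, plugged, yellow-brown contents at one end, no green band; 193 mm long, 20 mm thick, about 0.03 kg, lying on the bench and not rolling; this point is 10 mm above the bench, half-way along. The point's y axis runs along the tube. Pinch it across its 20 mm near this point, from above.
- good_tube_center (a point): Centre of the good culture tube, same size and shape (193 x 20 mm, y axis along it), pale contents and a green band; it must stay where it is. A flat culture plate (93 mm across, 15 mm high) lies near the tubes too.
- port (a point): Centre of the slot in the top of the pale discard box (fixed, hollow, 160 x 262 mm, 140 mm high), at the level of its top face. Slot: 106 mm along the point's x, 226 mm along its y; z up. Push the tube down level, along y, 8 mm to the -x side of this point, until its centre is 40 to 45 mm below the top; the fingers go in with it, so part them only to about 35 mm, then lift straight out.
- flap (a joint): Angle (rad) of the yellow flap that closes the slot: 0 shut, up to 1.4 as it swings down into the box. 98 mm wide, hinged along the slot's +x edge, 51 mm from the port point. A spring shuts it: 1 to 3 N pushed at its middle opens it, the tube's own weight does not. At about 0.9 a released tube slides off it into the box; it shuts as the fingers leave.

How it is judged:
At the end, for the whole second after the job is handed in: The spoiled tube's centre is inside the discard box, more than 60 mm below its top, the flap is shut (within 0.1 rad), and the good tube lies within 30 mm of where it started (z of spoiled_tube_center in the frame of port below -0.06 m and x of spoiled_tube_center in the frame of port between -0.075 and 0.075 m and y of spoiled_tube_center in the frame of port between -0.125 and 0.125 m and value of joint flap below 0.1 rad and distance of good_tube_center from where it was at the start of the episode below 0.03 m); the robot touches nothing.
It fails at once if the good tube is moved more than 30 mm (distance of good_tube_center from where it was at the start of the episode above 0.03 m).
It also fails if it takes over 42 s, if anything falls off the work surface, if the arm or the gripper's body presses on something with over 40 N, if the wrist force passes 120 N, or if a joint passes its speed limit or range.

## Working session

There is one attempt and no reset: what is moved stays moved. The work goes in short steps, Python scripts to look and compute and a shell command to move; the robot and the scene stay as the last step left them, time stands still between calls to the robot, and variables do not carry over. Pictures are saved under pics/ and viewed, at most 10 in all, crops included, and the job is handed in when it is done.

```bash
mkdir -p pics; python3 - <<'E'
from plant import ctrl
import cv2,numpy as np
s=ctrl.get_state();print(s['time'],s['eef_pos'],s['tcp_rot'],s['opening'],ctrl.tcp_to_grasp)
for n in('top','scene'):
    p,d=ctrl.read_camera(n);cv2.imwrite(f'pics/{n}0.png',p[:,:,::-1]);np.save(n+'_d.npy',d)
    i=ctrl.camera_info(n);print(n,i)
E
```

```text
0.0 [0.15740137 0.65570341 0.22993311] [ 1.17625300e-01  9.93057336e-01 -1.14806013e-03 -3.14064463e-04] 1.0003984560748609 0.0187
top {'K': array([[565.23364259,   0.        , 312.69704381],
       [  0.        , 565.23364259, 237.83073284],
       [  0.        ,   0.        ,   1.        ]]), 'D': array([-0.15716855,  0.        ,  0.        ,  0.        ,  0.        ]), 'camera_from_world': array([[ 0.00599541, -0.99994695,  0.0083753 ,  0.03247937],
       [-0.99613531, -0.00670606, -0.08757555,  0.54330756],
       [ 0.08762707, -0.00781788, -0.99612267,  1.31019984],
       [ 0.        ,  0.        ,  0.        ,  1.        ]])}
scene {'K': array([[529.54247393,   0.        , 321.67780598],
       [  0.        , 529.54247393, 246.16843039],
       [  0.        ,   0.        ,   1.        ]]), 'D': array([0.04706858, 0.        , 0.        , 0.        , 0.        ]), 'camera_from_world': array([[ 0.6896764 , -0.72396323, -0.01495668, -0.33436486],
       [-0.31987686, -0.28606706, -0.90324107,  0.29712722],
       [ 0.64963471,  0.62772835, -0.42887279,  0.91343314],
       [ 0.        ,  0.        ,  0.        ,  1.        ]])}
```

View pics/top0.png

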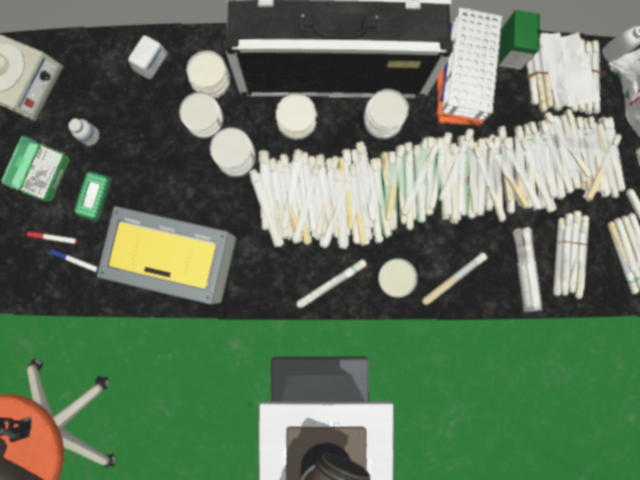

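View pics/scene0.png

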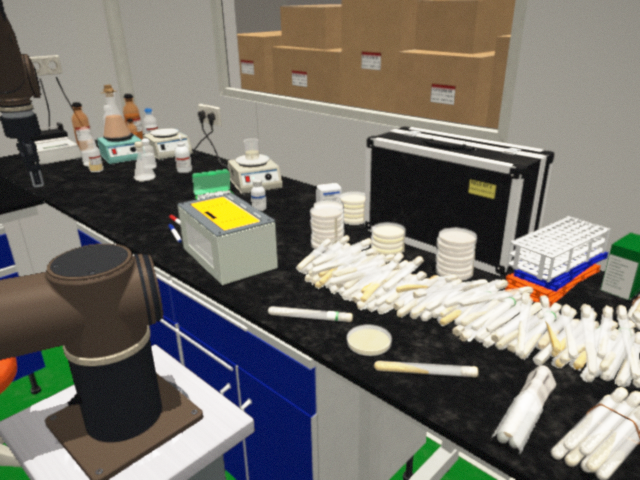

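The top view shows the spoiled tube from (425,303) to (487,255) and the green-banded tube from (300,305) to (363,263). The plate is at (398,278), and the box with its yellow flap is around (165,255).

```bash
cat > h.py <<'E'
from plant import ctrl
import cv2,numpy as np
from scipy.spatial.transform import Rotation as R
def cast(name,uv,z,pose=None):
    i=ctrl.camera_info(name)
    if name=='wrist':
        s=pose; T=np.eye(4);T[:3,:3]=R.from_quat(s['tcp_rot']).as_matrix();T[:3,3]=s['eef_pos'];W=T@i['T_tool_cam']
    else: W=np.linalg.inv(i['camera_from_world'])
    u=cv2.undistortPoints(np.float64(uv).reshape(-1,1,2),i['K'],i['D']).reshape(-1,2)
    d=np.c_[u,np.ones(len(u))]@W[:3,:3].T
    o=W[:3,3]
    return (o+d*((z-o[2])/d[:,2])[:,None])
def blobs(m,amin):
    c,_=cv2.findContours(m.astype(np.uint8),cv2.RETR_EXTERNAL,cv2.CHAIN_APPROX_NONE)
    return [k for k in c if cv2.contourArea(k)>amin]
def plan(s,p,ang):
    """slide cm & turn to bring TCP to p with tool y at world heading ang (mod pi)"""
    M=R.from_quat(s['tcp_rot']).as_matrix()
    y=M[:,1]; a=np.arctan2(y[1],y[0])
    t=(a-ang+np.pi/2)%np.pi-np.pi/2   # tool z down: positive turn reduces world heading
    print('slide',np.round(M.T@(np.array(p)-s['eef_pos'])*100,2),'turn',round(t,3),'or',round(t-np.sign(t)*np.pi,3))
E
python3 - <<'E'
from h import *
im=cv2.imread('pics/top0.png');hsv=cv2.cvtColor(im,cv2.COLOR_BGR2HSV)
y=cv2.inRange(hsv,(20,150,120),(35,255,255));y[:,300:]=0
r=cv2.minAreaRect(max(blobs(y,500),key=cv2.contourArea));b=cv2.boxPoints(r)
P=cast('top',b,.14);print('flap',b.round(),P.round(4),P.mean(0),[np.linalg.norm(P[k]-P[k-1]) for k in(1,2)])
g=(hsv[...,2]>90).astype(np.uint8);g[:,:260]=0;g[:250]=0;g[315:]=0;g[:,500:]=0
for k in blobs(g,150):
    r=cv2.minAreaRect(k);b=cv2.boxPoints(r);P=cast('top',b,.01)
    e=[P[1]-P[0],P[2]-P[1]];e=max(e,key=np.linalg.norm);
    print(np.round(r[0]),r[1],P.mean(0).round(4),'len',np.linalg.norm(e),'heading',np.arctan2(e[1],e[0]))
print(ctrl.get_state()['qpos'])
E
```

```text
Traceback (most recent call last):
ValueError: max() iterable argument is empty
```

```bash
python3 - <<'E'
from h import *
im=cv2.imread('pics/top0.png');hsv=cv2.cvtColor(im,cv2.COLOR_BGR2HSV)
print(hsv[255,190])
y=cv2.inRange(hsv,(18,110,90),(38,255,255));y[:,300:]=0;y[:200]=0;y[320:]=0
r=cv2.minAreaRect(max(blobs(y,500),key=cv2.contourArea));b=cv2.boxPoints(r)
P=cast('top',b,.14);print('flap',b.round(),P.round(4),P.mean(0),[np.linalg.norm(P[k]-P[k-1]) for k in(1,2)])
g=(hsv[...,2]>90).astype(np.uint8);g[:,:260]=0;g[:250]=0;g[315:]=0;g[:,500:]=0
for k in blobs(g,150):
    r=cv2.minAreaRect(k);b=cv2.boxPoints(r);P=cast('top',b,.01)
    e=[P[1]-P[0],P[2]-P[1]];e=max(e,key=np.linalg.norm);
    print(np.round(r[0]),r[1],P.mean(0).round(4),'len',np.linalg.norm(e),'heading',np.arctan2(e[1],e[0]))
print(ctrl.get_state()['qpos'])
E
```

```text
[ 27 137 242]
flap [[108. 265.]
 [118. 222.]
 [215. 245.]
 [205. 288.]] [[0.4692 0.4834 0.14  ]
 [0.5641 0.464  0.14  ]
 [0.5163 0.2482 0.14  ]
 [0.4232 0.2682 0.14  ]] [0.49321993 0.36594261 0.14      ] [np.float64(0.0968702901710931), np.float64(0.22105143072147776)]
[331. 283.] (9.725947380065918, 82.3770980834961) [ 0.4361 -0.0089  0.01  ] len 0.19567832660101211 heading -0.9899730879712546
[398. 278.] (39.0, 39.0) [ 0.4508 -0.167   0.01  ] len 0.09397259369386315 heading -1.5660691310452655
[454. 278.] (9.379652976989746, 79.97980499267578) [ 0.4493 -0.3056  0.01  ] len 0.19582814418127278 heading -0.9188635664260197
[ 1.18497658e+00  2.87116465e-01  1.57802387e+00 -6.73223396e-06
  1.27859943e+00 -1.49997996e-01]
```

```bash
python3 - <<'E'
from h import *
s=ctrl.get_state();M=R.from_quat(s['tcp_rot']).as_matrix();print(M.round(3),np.arctan2(M[1,1],M[0,1]))
plan(s,[.5,.15,.22],.652)
plan(s,[.449,-.306,.16],.652)
E
```

```text
[[-0.972  0.234 -0.001]
 [ 0.234  0.972 -0.002]
 [ 0.    -0.002 -1.   ]] 1.3349768576382177
slide [-45.12 -41.17   1.08] turn 0.683 or -2.459
slide [-50.82 -86.69   7.17] turn 0.683 or -2.459
```

```bash
W='x'; python3 -m inch '[{"slide":[-45,-41,0],"turn":0.68,"grip":6},{"slide":[-45,-41,0],"turn":0.68,"grip":6},{"slide":[-45,-41,0],"turn":0.68,"grip":6},{"slide":[-45,-41,0],"turn":0.68,"grip":6},{"slide":[-45,-41,0],"turn":0.68,"grip":6},{"slide":[-45,-41,0],"turn":0.68,"grip":6},{"slide":[-45,-41,0],"turn":0.68,"grip":6},{"slide":[-45,-41,0],"turn":0.68,"grip":6},{"slide":[-45,-41,0],"turn":0.68,"grip":6},{"slide":[-45,-41,0],"turn":0.68,"grip":6},{"slide":[-45,-41,0],"turn":0.68,"grip":6},{"slide":[-45,-41,0],"turn":0.68,"grip":6},{"slide":[-45,-41,0],"turn":0.68,"grip":6}]'
python3 - <<'E'
from h import *
s=ctrl.get_state();plan(s,[.449,-.306,.15],.652)
E
```

```text
time: 1.4
eef_pos: [0.5014, 0.1485, 0.231]
tcp_rot: [0.445, 0.896, -0.0, 0.0]
contact_force: [-0.4, 0.0, -1.4]
opening: 0.705
finger_force: 0.0
slide [-33.02 -31.66   8.16] turn -0.002 or 3.139
```

```bash
python3 -m inch '[{"slide":[-33,-31.7,4]},{"slide":[-33,-31.7,4]},{"slide":[-33,-31.7,4]},{"slide":[-33,-31.7,4]},{"slide":[-33,-31.7,4]},{"slide":[-33,-31.7,4]},{"slide":[-33,-31.7,4]},{"slide":[-33,-31.7,4]},{"slide":[-33,-31.7,8]},{"slide":[-33,-31.7,8]},{"slide":[-33,-31.7,8]},{"slide":[-33,-31.7,8]}]'
python3 - <<'E'
from h import *
s=ctrl.get_state();p,d=ctrl.read_camera('wrist');cv2.imwrite('pics/w1.png',p[:,:,::-1])
g=(p.max(2)>110)
for k in blobs(g,1500):
    r=cv2.minAreaRect(k);b=cv2.boxPoints(r);P=cast('wrist',b,.01,s)
    e=max([P[1]-P[0],P[2]-P[1]],key=np.linalg.norm)
    print(np.round(r[0]),r[1],P.mean(0).round(4),np.linalg.norm(e),np.arctan2(e[1],e[0]))
print(s['eef_pos'])
E
```

```text
[437. 328.] (182.97789001464844, 413.01129150390625) [0.7114 0.1105 0.01  ] 0.4426275778683131 0.6993214095612545
[182. 271.] (152.00599670410156, 18.39836311340332) [ 0.431  -0.0039  0.01  ] 0.17580555608221227 -0.9954948457889303
[ 19. 276.] (139.24493408203125, 330.6982421875) [ 0.2652 -0.183   0.01  ] 0.5402301897267601 1.4199734677717026
[557.  82.] (40.74818801879883, 230.31857299804688) [0.6094 0.3816 0.01  ] 0.21733135332745937 1.3545410142852097
[450.  97.] (194.0, 339.0) [0.5441 0.3071 0.01  ] 0.31476947967201224 0.693820493763501
[204.  31.] (62.0, 124.0) [0.3214 0.2114 0.01  ] 0.11210465343470026 0.6134571083608275
[0.50142778 0.14854928 0.23102458]$[0]: bad value
```

View pics/w1.png

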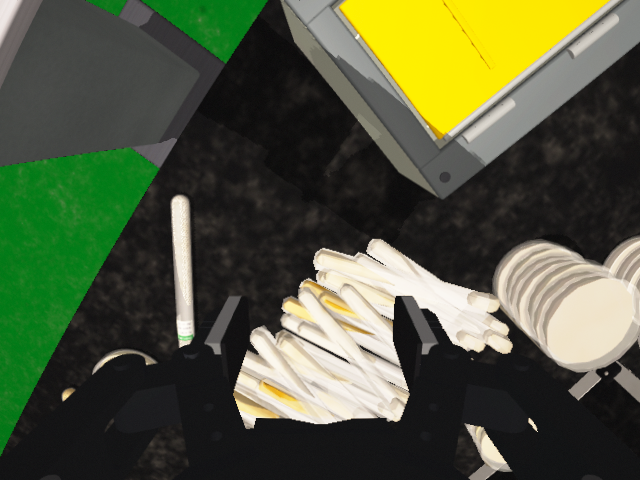

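The wrist view shows the box's hinge knuckles at (490,120) and (595,35), on the side away from the robot, so port +x points away from the robot. The move was refused because its rows lacked keys.

```bash
python3 -m inch '[{"slide":[-33,-31.7,4],"turn":0,"grip":6},{"slide":[-33,-31.7,4],"turn":0,"grip":6},{"slide":[-33,-31.7,4],"turn":0,"grip":6},{"slide":[-33,-31.7,4],"turn":0,"grip":6},{"slide":[-33,-31.7,4],"turn":0,"grip":6},{"slide":[-33,-31.7,4],"turn":0,"grip":6},{"slide":[-33,-31.7,4],"turn":0,"grip":6},{"slide":[-33,-31.7,4],"turn":0,"grip":6},{"slide":[-33,-31.7,8],"turn":0,"grip":6},{"slide":[-33,-31.7,8],"turn":0,"grip":6},{"slide":[-33,-31.7,8],"turn":0,"grip":6},{"slide":[-33,-31.7,8],"turn":0,"grip":6}]' && python3 - <<'E'
from h import *
s=ctrl.get_state();p,d=ctrl.read_camera('wrist');cv2.imwrite('pics/w2.png',p[:,:,::-1])
g=(p.max(2)>110)
for k in blobs(g,1500):
    r=cv2.minAreaRect(k);b=cv2.boxPoints(r);P=cast('wrist',b,.01,s)
    e=max([P[1]-P[0],P[2]-P[1]],key=np.linalg.norm)
    print(np.round(r[0]),r[1],P.mean(0).round(4),np.linalg.norm(e),np.arctan2(e[1],e[0]))
print(s['eef_pos'])
plan(s,[.449,-.306,.003],.652)
E
```

```text
time: 2.65
eef_pos: [0.4492, -0.3009, 0.1509]
tcp_rot: [0.442, 0.897, 0.001, -0.001]
contact_force: [0.3, 0.4, 0.4]
opening: 0.702
finger_force: 0.0
[161. 464.] (45.856056213378906, 66.16284942626953) [ 0.4756 -0.609   0.01  ] 0.0978150875087678 1.6245200815059069
[488. 454.] (65.95664978027344, 54.70604705810547) [ 0.7368 -0.3897  0.01  ] 0.07363026843573706 2.2311514902752156
[271. 417.] (91.14071655273438, 41.15472412109375) [ 0.5291 -0.4815  0.01  ] 0.08743728399610788 0.16105546803657805
[316. 221.] (23.999996185302734, 237.99996948242188) [ 0.4504 -0.3076  0.01  ] 0.19630200909866635 2.2132084884275405
[538. 248.] (419.0, 201.0) [ 0.6426 -0.2244  0.01  ] 0.4296222739215029 -0.6362446368064618
[435.  82.] (127.986328125, 133.6431884765625) [ 0.4515 -0.1662  0.01  ] 0.09192548812638332 -0.0261139919479642
[160. 229.] (458.0, 321.0) [ 0.3585 -0.4273  0.01  ] 0.4030813859242053 -0.9151681229329993
[ 0.44918725 -0.30087153  0.15089661]
slide [-0.42 -0.33 14.79] turn 0.003 or -3.138
```

View pics/w2.png

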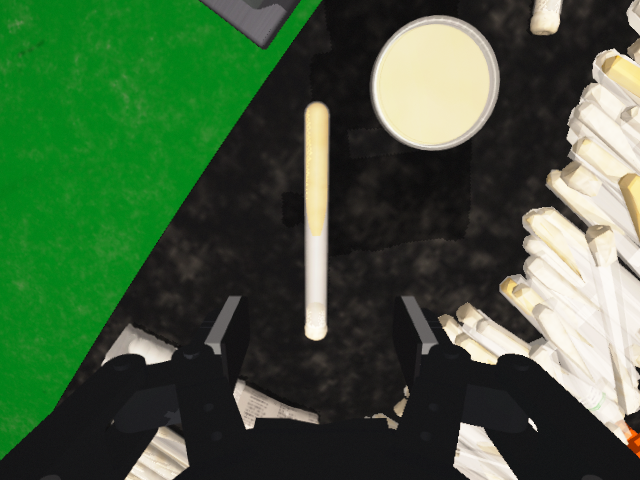

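The spoiled tube lies between the fingers with its centre at (316,221), as predicted. The plate at (435,82) is clear of them. Next I descend and grip.

```bash
python3 -m inch '[{"slide":[-0.6,-0.3,5],"turn":0.01,"grip":6},{"slide":[-0.6,-0.3,10],"turn":0.01,"grip":6},{"slide":[-0.6,-0.3,13],"turn":0.01,"grip":6},{"slide":[-0.6,-0.3,14.8],"turn":0.01,"grip":6},{"slide":[-0.6,-0.3,14.8],"turn":0.01,"grip":6},{"slide":[-0.6,-0.3,14.8],"turn":0.01,"grip":6},{"slide":[-0.6,-0.3,14.8],"turn":0.01,"grip":1},{"slide":[-0.6,-0.3,14.8],"turn":0.01,"grip":1},{"slide":[-0.6,-0.3,14.8],"turn":0.01,"grip":1},{"slide":[-0.6,-0.3,14.8],"turn":0.01,"grip":1},{"slide":[-0.6,-0.3,14.8],"turn":0.01,"grip":1},{"slide":[-0.6,-0.3,14.8],"turn":0.01,"grip":1},{"slide":[-0.6,-0.3,14.8],"turn":0.01,"grip":1}]' 50
```

```text
time: 4.0
eef_pos: [0.4513, -0.3098, 0.0051]
tcp_rot: [0.447, 0.895, -0.0, 0.001]
contact_force: [0.3, 0.9, 6.6]
opening: 0.207
finger_force: 51.6
```

```bash
python3 -m inch '[{"slide":[0,0,-2],"turn":0,"grip":1},{"slide":[0,0,-6],"turn":0,"grip":1},{"slide":[0,0,-11],"turn":0,"grip":1},{"slide":[0,0,-16],"turn":0,"grip":1},{"slide":[0,0,-20],"turn":0,"grip":1},{"slide":[0,0,-24],"turn":0,"grip":1},{"slide":[0,0,-24],"turn":0,"grip":1},{"slide":[0,0,-24],"turn":0,"grip":1}]' && python3 - <<'E'
from h import *
s=ctrl.get_state();p,d=ctrl.read_camera('wrist');cv2.imwrite('pics/w3.png',p[:,:,::-1])
plan(s,[.52,.05,.24],.3)
E
```

```text
time: 4.8
eef_pos: [0.4505, -0.3091, 0.2444]
tcp_rot: [0.447, 0.895, -0.0, 0.001]
contact_force: [-0.6, -0.1, -1.4]
opening: 0.206
finger_force: 50.7
slide [24.53 27.14  0.39] turn 0.345 or -2.797
```

View pics/w3.png

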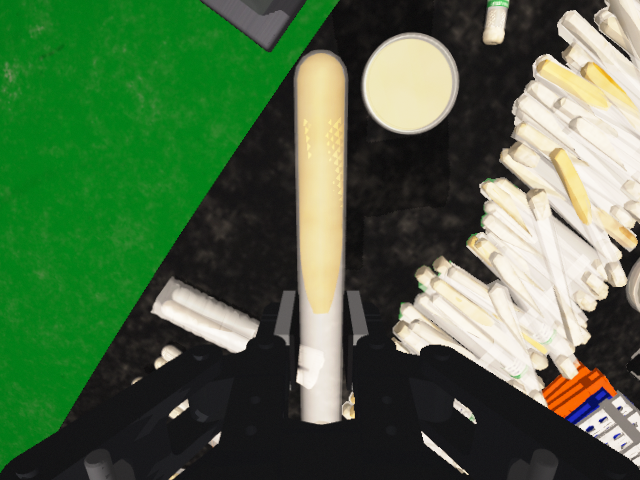

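The tube is held from (320,55) to (320,420). It looks wider at the far end, so I'll check its tilt with depth.

```bash
cat > tilt.py <<'E'
from h import *
s=ctrl.get_state();p,d=ctrl.read_camera('wrist');i=ctrl.camera_info('wrist');T=i['T_tool_cam']
print(T.round(3))
def prof():
  for v in range(50,420,25):
    xs=np.arange(280,365);z=d[v,xs];ok=(z>.05)&(z<.27)
    if not ok.any(): print(v,'none');continue
    xs,z=xs[ok],z[ok]
    j=np.argmin(z); u=cv2.undistortPoints(np.float64([[[xs.mean(),v]]]),i['K'],i['D'])[0,0]
    zz=np.median(np.sort(z)[:max(5,len(z)//3)]);q=T@np.r_[u*zz,zz,1];print(v,len(z),round(float(zz),4),q[:3].round(4))
prof()
E
python3 tilt.py
```

```text
[[ 0.    -0.955 -0.297  0.076]
 [ 1.     0.    -0.001  0.001]
 [ 0.001 -0.297  0.955 -0.143]
 [ 0.     0.     0.     1.   ]]
50 18 0.1202 [ 0.1     0.0007 -0.0097]
75 53 0.1181 [ 0.0915  0.0009 -0.0146]
100 54 0.1204 [ 0.0838  0.0007 -0.0146]
125 53 0.123 [ 0.0759  0.0009 -0.0144]
150 52 0.1255 [ 0.0677  0.0007 -0.0143]
175 52 0.1278 [ 0.0593  0.0007 -0.0145]
200 50 0.1305 [ 0.0505  0.0007 -0.0144]
225 50 0.1331 [ 0.0415  0.0007 -0.0145]
250 48 0.136 [ 0.032   0.0007 -0.0143]
275 48 0.1387 [ 0.0222  0.0007 -0.0146]
300 78 0.1425 [ 0.0116  0.0008 -0.0139]
325 85 0.1252 [ 0.0113  0.0012 -0.0321]
350 84 0.1113 [ 0.0113  0.0014 -0.0467]
375 79 0.1017 [ 0.0102  0.0012 -0.0571]
400 59 0.0895 [ 0.0121  0.0013 -0.0692]
```

```bash
python3 -m inch '[{"slide":[24.5,27,0],"turn":0.4,"grip":1},{"slide":[24.5,27,0],"turn":0.4,"grip":1},{"slide":[24.5,27,0],"turn":0.6,"grip":1},{"slide":[24.5,27,0],"turn":0.86,"grip":1},{"slide":[24.5,27,0],"turn":0.86,"grip":1},{"slide":[24.5,27,0],"turn":0.86,"grip":1},{"slide":[24.5,27,0],"turn":0.86,"grip":1},{"slide":[24.5,27,0],"turn":0.86,"grip":1},{"slide":[24.5,27,0],"turn":0.86,"grip":1},{"slide":[24.5,27,0],"turn":0.86,"grip":1}]' && python3 - <<'E'
from h import *
s=ctrl.get_state();p,d=ctrl.read_camera('wrist');cv2.imwrite('pics/w4.png',p[:,:,::-1])
c=np.array([.4932,.3659]);x=np.array([np.cos(-.218),np.sin(-.218)]);t=c-.008*x
M=R.from_quat(s['tcp_rot']).as_matrix();tx=M[:2,0];print(tx,t)
plan(s,[*(t-.0035*tx),.24],-.218)
E
```

```text
time: 5.9
eef_pos: [0.5177, 0.0501, 0.2409]
tcp_rot: [0.778, 0.628, -0.002, -0.001]
contact_force: [0.6, -0.2, -1.1]
opening: 0.209
finger_force: 50.7
[0.21097748 0.97749036] [0.48538934 0.36763022]
slide [30.01 -9.86  0.11] turn 0.005 or -3.136
```

View pics/w4.png

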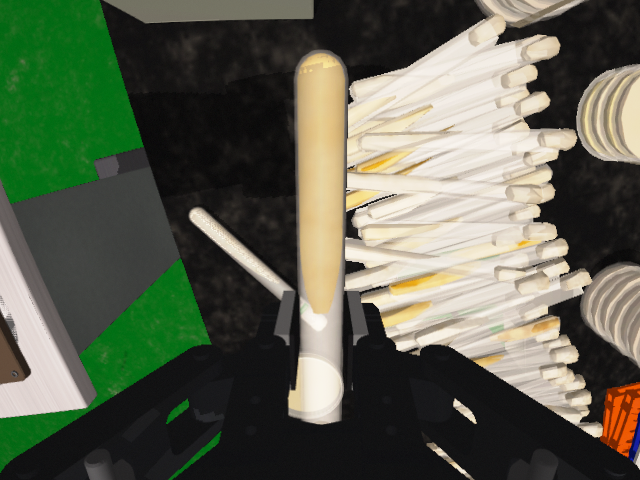

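The tube is aligned with the box, whose near end shows at (230,10). I'll move above the port and look again.

```bash
python3 -m inch '[{"slide":[30,-9.9,0],"turn":0,"grip":1},{"slide":[30,-9.9,0],"turn":0,"grip":1},{"slide":[30,-9.9,0],"turn":0,"grip":1},{"slide":[30,-9.9,0],"turn":0,"grip":1},{"slide":[30,-9.9,0],"turn":0,"grip":1},{"slide":[30,-9.9,0],"turn":0,"grip":1},{"slide":[30,-9.9,0],"turn":0,"grip":1},{"slide":[30,-9.9,0],"turn":0,"grip":1},{"slide":[30,-9.9,0],"turn":0,"grip":1}]' && python3 - <<'E'
from h import *
s=ctrl.get_state();p,d=ctrl.read_camera('wrist');cv2.imwrite('pics/w5.png',p[:,:,::-1])
hsv=cv2.cvtColor(p,cv2.COLOR_RGB2HSV);m=cv2.inRange(hsv,(18,180,90),(38,255,255))
M=R.from_quat(s['tcp_rot']).as_matrix()
for v in range(20,300,30):
    xs=np.where(m[v])[0]
    if len(xs): 
        P=(cast('wrist',[[xs[0],v],[xs[-1],v]],.14,s)-s['eef_pos'])@M; print(v,xs[0],xs[-1],P[:,:2].round(4).tolist())
k=np.vstack(blobs(m,500));r=cv2.boxPoints(cv2.minAreaRect(k));P=(cast('wrist',r,.14,s)-s['eef_pos'])@M;print(P.round(4),s['eef_pos'])
E
```

```text
time: 6.85
eef_pos: [0.4866, 0.3617, 0.2425]
tcp_rot: [0.779, 0.627, -0.001, 0.0]
contact_force: [0.3, -0.3, 0.4]
opening: 0.208
finger_force: 50.8
80 255 409 [[0.1034, -0.0404], [0.1036, 0.0549]]
110 256 408 [[0.0855, -0.0405], [0.0856, 0.0553]]
140 257 406 [[0.067, -0.0406], [0.0671, 0.0551]]
170 259 405 [[0.0478, -0.0402], [0.0479, 0.0556]]
200 260 403 [[0.0278, -0.0404], [0.0278, 0.0555]]
230 262 401 [[0.0069, -0.04], [0.0069, 0.0554]]
260 263 399 [[-0.0151, -0.0404], [-0.0151, 0.0554]]
290 265 397 [[-0.0383, -0.0401], [-0.0383, 0.0555]]
[[-0.0802 -0.0505  0.1027]
 [ 0.1145 -0.0406  0.1023]
 [ 0.1147  0.0556  0.1023]
 [-0.0803  0.0691  0.1026]] [0.48655815 0.36165988 0.24251996]
```

View pics/w5.png

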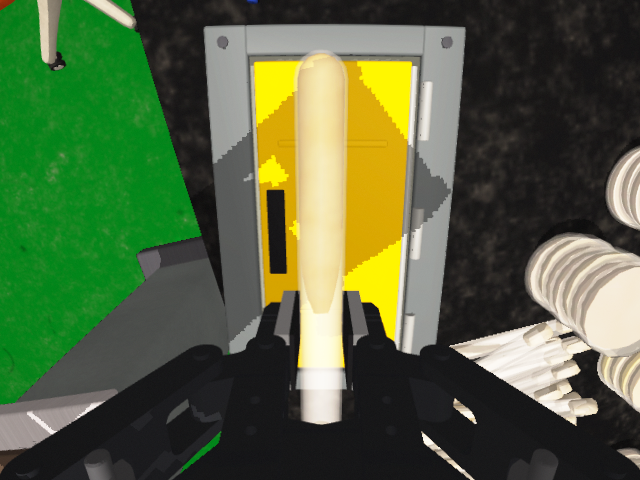

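The picture shows the box squarely beneath the tube. The flap spans columns 255–409 and the hinge knuckles are on the right (tool +y), so I need a shift of about −3 mm in tool y. Next I push down slowly.

```bash
python3 -m inch '[{"slide":[0,-0.3,3],"turn":0,"grip":1},{"slide":[0,-0.3,6],"turn":0,"grip":1},{"slide":[0,-0.3,8],"turn":0,"grip":1},{"slide":[0,-0.3,9],"turn":0,"grip":1},{"slide":[0,-0.3,9.5],"turn":0,"grip":1},{"slide":[0,-0.3,10],"turn":0,"grip":1},{"slide":[0,-0.3,10.5],"turn":0,"grip":1},{"slide":[0,-0.3,11],"turn":0,"grip":1},{"slide":[0,-0.3,11.5],"turn":0,"grip":1},{"slide":[0,-0.3,12],"turn":0,"grip":1},{"slide":[0,-0.3,12],"turn":0,"grip":1}]'
```

```text
time: 8.0
eef_pos: [0.4826, 0.3641, 0.1225]
tcp_rot: [0.779, 0.627, -0.001, -0.0]
contact_force: [-0.1, -0.0, 0.7]
opening: 0.204
finger_force: 50.8
```

```bash
python3 -m inch '[{"slide":[0,0,0.5],"turn":0,"grip":1},{"slide":[0,0,1],"turn":0,"grip":1},{"slide":[0,0,1.5],"turn":0,"grip":1},{"slide":[0,0,2],"turn":0,"grip":1},{"slide":[0,0,2.5],"turn":0,"grip":1},{"slide":[0,0,3],"turn":0,"grip":1},{"slide":[0,0,3],"turn":0,"grip":1},{"slide":[0,0,3],"turn":0,"grip":1}]' && python3 tilt.py && python3 -c "
from h import *
p,d=ctrl.read_camera('wrist');cv2.imwrite('pics/w6.png',p[:,:,::-1])"
```

```text
time: 8.8
eef_pos: [0.4827, 0.364, 0.0929]
tcp_rot: [0.779, 0.627, -0.001, -0.0]
contact_force: [-0.8, 0.7, 0.2]
opening: 0.204
finger_force: 52.0
[[ 0.    -0.955 -0.298  0.077]
 [ 1.     0.    -0.001  0.001]
 [ 0.001 -0.298  0.955 -0.143]
 [ 0.     0.     0.     1.   ]]
50 85 0.1217 [ 0.1008  0.0008 -0.0081]
75 84 0.1185 [ 0.0921  0.0008 -0.0142]
100 84 0.1207 [ 0.0844  0.0007 -0.0143]
125 84 0.1232 [ 0.0764  0.0008 -0.0141]
150 85 0.1255 [ 0.0682  0.0008 -0.0143]
175 85 0.1284 [ 0.0597  0.0008 -0.0139]
200 85 0.1309 [ 0.051   0.0008 -0.014 ]
225 84 0.1333 [ 0.042   0.0007 -0.0143]
250 85 0.1364 [ 0.0324  0.0008 -0.014 ]
275 84 0.1392 [ 0.0226  0.0008 -0.0142]
300 85 0.1426 [ 0.0121  0.0009 -0.0139]
325 85 0.1254 [ 0.0118  0.0008 -0.032 ]
350 83 0.1113 [ 0.0118  0.0007 -0.0467]
375 85 0.1077 [ 0.0069  0.0008 -0.0521]
400 71 0.0947 [ 0.009  0.002 -0.065]
```

View pics/w6.png

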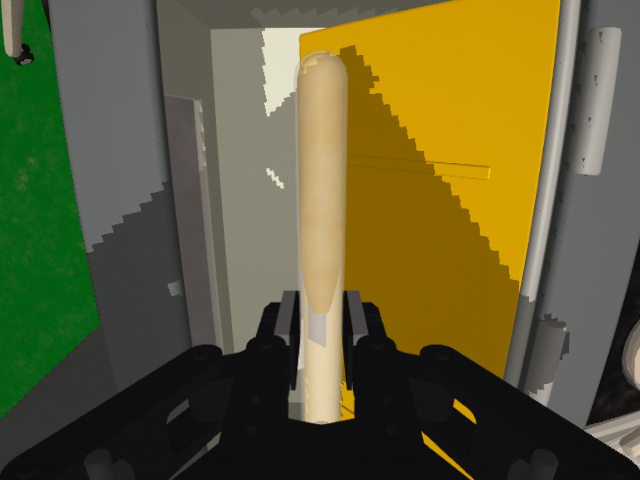

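The flap is swung down and its edge passes beneath the tube at (300,40). The tube is level, about 42 mm below the top. Now I release.

```bash
python3 -m inch '[{"slide":[0,0,0],"turn":0,"grip":3.5},{"slide":[0,0,0],"turn":0,"grip":3.5},{"slide":[0,0,0],"turn":0,"grip":3.5},{"slide":[0,0,0],"turn":0,"grip":3.5},{"slide":[0,0,0],"turn":0,"grip":3.5},{"slide":[0,0,0],"turn":0,"grip":3.5},{"slide":[0,0,0],"turn":0,"grip":3.5},{"slide":[0,0,0],"turn":0,"grip":3.5}]' && python3 -c "
from h import *
p,d=ctrl.read_camera('wrist');cv2.imwrite('pics/w7.png',p[:,:,::-1])"
```

```text
time: 9.7
eef_pos: [0.4854, 0.3643, 0.0952]
tcp_rot: [0.779, 0.627, 0.002, 0.001]
contact_force: [5.5, -1.6, 4.2]
opening: 0.413
finger_force: 3.4
```

View pics/w7.png

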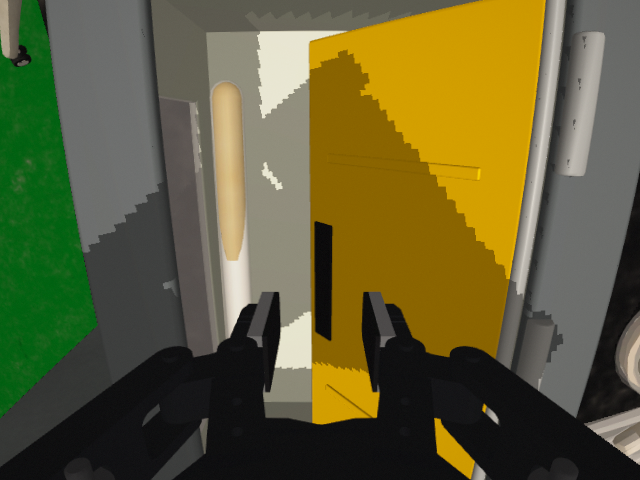

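The tube has dropped to the box floor, at (228,170). Now I lift straight out.

```bash
python3 -m inch '[{"slide":[0,0,-1],"turn":0,"grip":3.5},{"slide":[0,0,-2],"turn":0,"grip":3.5},{"slide":[0,0,-3],"turn":0,"grip":3.5},{"slide":[0,0,-4],"turn":0,"grip":3.5},{"slide":[0,0,-5],"turn":0,"grip":3.5},{"slide":[0,0,-6],"turn":0,"grip":3.5},{"slide":[0,0,-8],"turn":0,"grip":3.5},{"slide":[0,0,-11],"turn":0,"grip":3.5},{"slide":[0,0,-15],"turn":0,"grip":3.5},{"slide":[0,0,-15],"turn":0,"grip":3.5},{"slide":[0,0,-15],"turn":0,"grip":3.5},{"slide":[0,0,-15],"turn":0,"grip":3.5}]' && python3 -c "
from h import *
p,d=ctrl.read_camera('wrist');cv2.imwrite('pics/w8.png',p[:,:,::-1])
p,d=ctrl.read_camera('top')
g=(p.max(2)>90).astype(np.uint8);g[:,:260]=0;g[:250]=0;g[315:]=0;g[:,500:]=0
for k in blobs(g,150):
    r=cv2.minAreaRect(k);print(r,cast('top',[r[0]],.01))"
```

```text
time: 10.95
eef_pos: [0.4826, 0.3637, 0.2422]
tcp_rot: [0.779, 0.627, -0.001, -0.0]
contact_force: [-0.1, 0.2, -0.3]
opening: 0.408
finger_force: 0.0
((331.1282958984375, 283.4665832519531), (9.725947380065918, 82.3770980834961), 56.97612762451172) [[ 0.43597608 -0.00852203  0.01      ]]
((397.5, 277.5), (39.0, 39.0), 90.0) [[ 0.45076431 -0.16682097  0.01      ]]
```

View pics/w8.png

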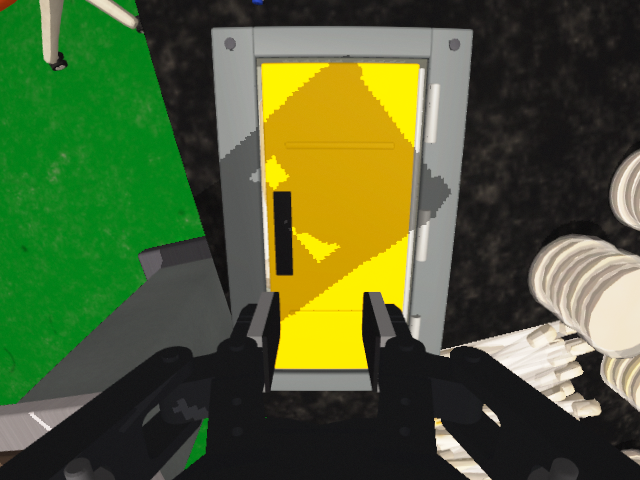

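The flap is shut flush (columns 260–420), the gripper is empty and clear, and the good tube hasn't moved.

```bash
python3 -c "
from plant import ctrl
print(ctrl.sign_off())"
```

```text
the job is handed in; nothing more can be done
None
```

The job is handed in: the camera showed the spoiled tube on the discard box floor, the flap shut after the lift, and the good tube where it started, at about 11 s of the 42 s allowed; the hand-in gave no verdict.

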